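# Blow off the washed cutters: hold the dead-man air valve level

### The job

Lift the tray of washed cutters by its carrying bar and carry it level, without spilling, onto the blow-off stand, so that it sits down flat between the four corner angles; then let go of it. Only then press the sprung dead-man lever of the air valve down until it is level (half way; never near its bottom stop, which would blast the cutters out), and hold it level for at least two seconds. Leave the other things on the table where they are; the program finishes while still holding the lever level, not letting it go.

Things in the scene. Friction and masses are not known exactly. Their poses are not given: they have to be found in the camera images.
- carry_tray: Open sheet-metal tray 140 x 110 mm, walls 36 mm high, with three loose cutters in it; about 0.3 kg. In the middle of each short side an end plate rises to 90 mm, and a wooden carrying bar runs between them above the middle of the tray. Origin: centre of the underside; x along the 140 mm side and the bar, z up. It looks the same turned half round, and may sit on the stand either way round.
- tray_handle (a point): Centre of the tray's wooden carrying bar, 82 mm above the tray's underside. The bar is straight, 14 mm wide (across the tray's y), 18 mm high, 130 mm long (along the tray's x); its underside is 73 mm above the tray's underside, with free space below and beside it. Take it across its width, from above, at its middle.
- the_cutter_0: Small tinned cutter, 20 x 20 x 21 mm, 12 g, loose in the tray; origin at the centre of its underside.
- the_cutter_2: Small tinned cutter, 22 x 23 x 13 mm, 12 g, loose in the tray; origin at the centre of its underside.
- the_cutter_3: Small tinned cutter, 23 x 22 x 18 mm, 12 g, loose in the tray; origin at the centre of its underside.
- blow_stand: Blow-off stand, fixed to the table: aluminium base plate 220 x 160 mm, 10 mm thick, with four steel corner angles that enclose a place for the tray, and behind them (+x) an air bar with small nozzles, its top 85 mm above the table, its axis 108 mm from the middle of the tray's place. Origin: on the table below the middle of the tray's place; x runs along the long side of that place, towards the air bar; z up.
- nest (a point): Middle of the tray's place, on top of the stand's base plate (10 mm above the table). The corner angles leave 150 x 120 mm between them (5 mm play on each side of the tray), long side along the stand's x; they are 12 mm high, with lips flaring outward above that, up to 21 mm above the plate. Seated, the tray's underside rests here.
- air_valve: Dead-man air valve, fixed to the table: base plate 140 x 80 mm, a grey block 58 mm high with two cheeks and a pivot pin, and a sprung lever reaching from the pivot towards the valve's -x side, to a black thumb pad. A thin steel finger fixed to one cheek points along -x at the height of the pivot and shows the level position. Origin: centre of the base's underside on the table; x points from the pad to the block, z up.
- valve_lever (a joint): Lever angle in rad: 0 = free, sprung up, its pad end slanting 0.35 rad (20 degrees) upward; 0.35 = level (half way), wanted; 0.70 = bottom stop. Pressing down increases it. The spring always pushes it back up: downward force needed at the pad about 3.5 N to start, 8.5 N at level, 13.5 N at the bottom stop.
- lever_pad (a point): Middle of the top face of the lever's black pad, which is 46 mm (along the lever) x 44 mm, 12 mm thick; 105 mm from the pivot axis along the lever. Free, it is about 122 mm above the table, at level 86 mm.
- lever_hinge (a point): Lever's pivot axis (along the valve's y), 80 mm above the table, 40 mm from the valve's origin along its +x.
- press_mould: Bystander: flat wooden press mould, 58 x 160 x 27 mm; origin at the centre of its underside.
- stick_a: Bystander: long wooden shaping stick, 26 x 191 x 23 mm; origin at the centre of its underside.
- cone_tool: Bystander: small white cone-ended modelling tool lying flat, 80 x 39 x 18 mm; origin at the centre of its underside.
- gear_tool: Bystander: slim white modelling tool with a toothed end, 142 x 21 x 19 mm, lying flat; origin at the centre of its underside.
- jigger_1: Bystander: waisted metal measuring cup, 41 mm across, 100 mm tall; origin at the centre of its underside.

How it is judged:
On the way, in this order (a step that is already met when the one before it is completed fails the run):
1. the tray is lifted clear of the table, level (height (world z) of carry_tray above 0.03 m and angle between carry_tray's own z axis and vertical below 0.25 rad), for 0.2 s.
2. the tray sits flat on the stand between the corner angles, let go (horizontal distance between carry_tray and nest below 0.009 m and z of carry_tray in the frame of nest between -0.004 and 0.004 m and angle between the x axis of carry_tray and the x axis of blow_stand, either way round below 0.13 rad and angle between carry_tray's own z axis and vertical below 0.06 rad and contact force between each of the arm, the fingers and carry_tray below 0.3 N), for 0.2 s.
3. the lever is held level for a second (all of step 2 and value of joint valve_lever between 0.23 and 0.47 rad and contact force between any of the fingers, the arm and air_valve above 3 N), for 1 s.
At the end, for the whole second after the job is handed in: The robot holds the valve lever level (0.23 to 0.47 rad, still, over 3 N); the tray, let go, sits flat on the stand between the corner angles (within 4 mm in height, 9 mm of centre, 0.13 rad of square) with all three cutters in it (all of step 3 and velocity of joint valve_lever between -0.1 and 0.1 rad/s and x of the_cutter_0 in the frame of carry_tray between -0.07 and 0.07 m and y of the_cutter_0 in the frame of carry_tray between -0.055 and 0.055 m and x of the_cutter_2 in the frame of carry_tray between -0.07 and 0.07 m and y of the_cutter_2 in the frame of carry_tray between -0.055 and 0.055 m and x of the_cutter_3 in the frame of carry_tray between -0.07 and 0.07 m and y of the_cutter_3 in the frame of carry_tray between -0.055 and 0.055 m and z of each of the_cutter_0, the_cutter_2, the_cutter_3 in the frame of carry_tray below 0.04 m); the arm keeps its last pose, push and grip.
It fails at once if the tray is tipped more than 0.35 rad (20 degrees) (angle between carry_tray's own z axis and vertical above 0.35 rad).
It fails at once if the lever is pressed far past level (over 0.58 rad) (value of joint valve_lever above 0.58 rad).
It fails at once if the lever is pressed (over 0.15 rad) while the tray is not on the stand (value of joint valve_lever above 0.15 rad and horizontal distance between carry_tray and nest above 0.02 m).
It fails at once if a bystander is moved more than 30 mm (distance of any of press_mould, stick_a, cone_tool, gear_tool, jigger_1 from where it was at the start of the episode above 0.03 m).
It also fails if it takes over 58 s, if anything falls off the work surface, if the arm or the gripper's body presses on something with over 40 N, if the wrist force passes 120 N, or if a joint passes its speed limit or range.

### The arm

A 6-joint arm with a two-finger parallel gripper is mounted at the origin on a cart in front of the work surface, level with it; the furniture and walls round the work are solid. World frame = base frame: x ahead of the robot, y to its left, z up, the work surface at z = 0. Lengths are in m, angles in rad, forces in N, time in s.
With the tool pointing down it reaches from about 0.225 to 0.875 m from the base axis. Payload 3.4 kg.
Tool frame: the origin (TCP) lies midway between the tips of the shut fingers; the grasp point (between the pads) lies 19 mm behind it (manip.pinch_z is the distance from the TCP to the grasp point, in m); z points along the fingers, y is the line along which they close (so a half turn about z gives the same grasp; the last joint's range is limited). The gripper opens to 85 mm and grips with 20 to 120 N. Pads are 22 mm wide; open, the fingers measure 114 mm over their backs; the gripper's body (76 mm by 85 mm) begins 54 mm behind the grasp point. The pads swing forward as they close: fully open they stand 13 mm farther back than shut.
Start: joints at [1.164, 0.276, 1.505, -0, 1.361, -0.121], TCP at [0.162, 0.552, 0.231] pointing down, gripper open.
Joint ranges: [-2.89, 2.89], [-0.75, 2.08], [0.22, 2.7], [-1.18, 4.32], [0.11, 2.71], [-2.7, 2.7]. Speed limits (rad/s): [2.57, 2.57, 3.14, 3.14, 3.14, 3.14].

### API

Orientations are given as a unit quaternion [w, x, y, z].
In Python, from rig import manip gives the robot as it stands.
- The arm moves only by the tool carry_out, never from a script. Its arguments are lists of equal length, an entry for each row: "delta_pos": the shift along the tool's x, y, z scaled (see below), a list of three; "turn": the turn, a rotation vector about the tool's x, y, z scaled (see below), a list of three; "claw": the closure, from -1 (fully open) to 1 (shut). A call has 1 to 12 rows; each row is the pose to reach, as a shift and turn from the pose commanded when the call began, along the tool's axes at that moment; what a row does not reach only later rows make up. The controller multiplies each number of a shift by 400 mm and each number of a turn by 30 degrees. A row lasts 1/10 s, in which the tool goes at most 50 mm and 8.59 degrees, less where a joint would pass 70% of its speed; a pose out of reach is approached as far as the arm can. A call with a number of a shift or a turn outside -1 to 1 is refused whole. A call with a gripper value outside its range is refused whole. The fingers move at their own pace and stop on an object; "force" is the grip in N (left out, the last holds). Time passes only in rows, so rows that repeat a pose let the fingers close. It gives the time, the measured TCP pose, the force, the opening and the grip force at its end, in the units of the state.
- manip.get_state(): the state, without advancing time (a new reading comes with each control period).
- manip.get_image(name): name is "side" or "top"; returns a dict with "image" (420x560x3 uint8, red, green, blue), "z_map" (420x560 float32, m along the optical axis (not along the pixel's ray), 0 where there is no reading), "fx", "fy", "cx", "cy" (pixels), "world_to_cam" (4x4, takes a point from world to camera coordinates). Camera axes: x right, y down, z forward; pixel columns grow to the right and rows downward; lengths in m; the calibration is good to about 2 mm. A picture is of the moment at which its call begins.
- manip.sign_off(): hands the job in; it is judged then, once.
Trained networks look in the newest picture that a camera, given by its name, has taken for a name from the list of things; names that differ only in an ending like _2 or _b are one class to them, and where a whole thing is asked for, a point or a joint stands for the part that bears it (a point fixed in the world has none). Each returns a list of dicts, best first, with "score" (0 to 1); they miss things now and then, are a little off and sometimes report something else, mostly with a low value. They report only what shows in the picture. A call takes as long as a camera call.
- manip.spot_in(camera, query): "point" ([x, y, z] in m, in world coordinates, good to about 4 mm: the middle of the surface that is visible of it).
- manip.place_of(camera, query): "point" ([x, y, z] in m, in world coordinates, good to about 4 mm: a listed point, or the origin of a listed thing).
The state is a dict: "clock": time; "qpos": joint angles; "qd": joint speeds; "effort": joint torques, N m; "position": TCP position; "ee_rot": TCP orientation; "contact_force": force on the tool from outside, world axes, zero at the start; "moment": the same for the moment, N m; "width": finger opening in m; "gripper_force": force on a finger pad.
Only numpy, scipy, OpenCV 4.12 (cv2) and the standard library are available. Lean on these libraries where they do the work, as an engineer would, in place of code of your own. Each camera call takes 0.05 s, during which the arm holds its last target. There are 200 camera calls.

## Working session

There is one attempt and no reset: what is moved stays moved. The work goes in short steps, Python scripts to look and compute and a tool call to move; the robot and the scene stay as the last step left them, time stands still between calls to the robot, and variables do not carry over. Pictures are saved under pics/ and viewed, at most 10 in all, crops included, and the job is handed in when it is done.

Besides the shell and the picture viewer there is one more tool, called after "Emit:" as a command line: name --argument value ..., lists and objects as JSON in quotes. carry_out: Moves the arm, as the interface text tells. Shifts and turns lie within -1 to 1; 1 stands for 400 mm of shift or 30 degrees of turn. Its arguments: {"type":"object","properties":{"delta_pos":{"type":"array","items":{"type":"array","items":{"type":"number","minimum":-1,"maximum":1}}},"turn":{"type":"array","items":{"type":"array","items":{"type":"number","minimum":-1,"maximum":1}}},"claw":{"type":"array","items":{"type":"number"}},"force":{"type":"number"}},"required":["delta_pos","turn","claw"]}

```bash
mkdir -p pics; ls; python3 - <<'E'
from rig import manip
import cv2,numpy as np
s=manip.get_state();print(s['clock'],s['position'],s['ee_rot'],s['width'],manip.pinch_z)
for c in("top","side"):
    d=manip.get_image(c);cv2.imwrite(f"pics/{c}0.png",d["image"][:,:,::-1])
    np.savez(f"{c}0.npz",**d)
    for q in("carry_tray","tray_handle","blow_stand","nest","air_valve","lever_pad","lever_hinge","jigger_1","stick_a","press_mould"):
        print(c,q,[(np.round(r["point"],3).tolist(),round(r["score"],2)) for r in manip.place_of(c,q)[:2]])
E
```

```text
pics
0.0 [0.16189085 0.5511906  0.23042414] [-2.40324402e-04  1.42392480e-01  9.89809838e-01 -8.98570137e-04] 0.08540178153371569 0.0187
top carry_tray [([0.5, -0.262, -0.001], 0.92), ([0.502, 0.452, -0.002], 0.32)]
top tray_handle []
top blow_stand [([0.571, -0.023, 0.004], 0.7), ([0.506, 0.226, -0.0], 0.25)]
top nest [([0.571, -0.022, 0.011], 0.98)]
top air_valve [([0.505, 0.225, -0.001], 0.77), ([0.353, 0.215, 0.002], 0.5)]
top lever_pad [([0.451, 0.237, 0.126], 0.81)]
top lever_hinge [([0.546, 0.214, 0.079], 0.94), ([0.362, -0.141, 0.001], 0.38)]
top jigger_1 [([0.733, -0.306, 0.002], 0.63)]
top stick_a [([0.364, -0.144, -0.002], 0.76)]
top press_mould [([0.36, 0.075, -0.003], 0.64)]
side carry_tray [([0.502, -0.262, 0.001], 0.61)]
side tray_handle [([0.499, -0.263, 0.083], 0.59)]
side blow_stand [([0.567, -0.022, -0.0], 0.9)]
side nest [([0.569, -0.028, 0.007], 0.69)]
side air_valve [([0.509, 0.226, -0.003], 0.59)]
side lever_pad [([0.452, 0.236, 0.124], 0.58), ([0.547, 0.217, 0.078], 0.2)]
side lever_hinge [([0.549, 0.218, 0.079], 0.9)]
side jigger_1 [([0.73, -0.301, -0.003], 0.74), ([0.492, -0.297, 0.002], 0.34)]
side stick_a [([0.363, -0.136, 0.005], 0.87)]
side press_mould [([0.358, 0.071, -0.001], 0.8), ([0.354, 0.216, -0.001], 0.67)]
```

View pics/top0.png

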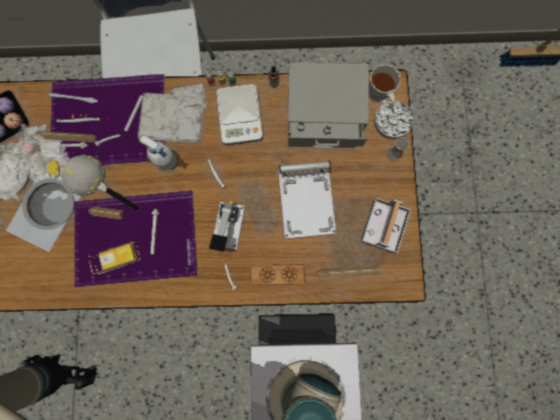

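View pics/side0.png

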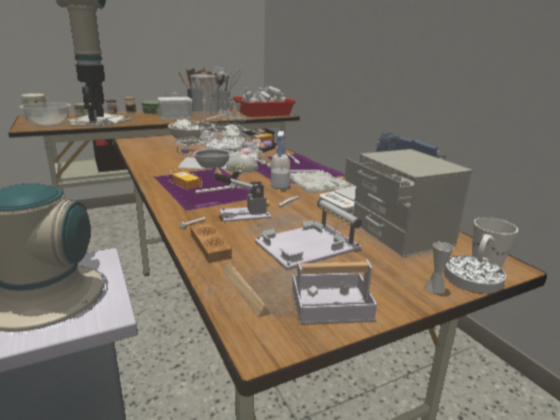

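The top view shows the tray at (386,225), its bar running roughly along the image's vertical. The stand is at (306,205) with its air bar at (304,170), and the valve is at (228,225) with its pad at about (220,240). The side view agrees. Next I'll get the yaw angles from depth.

```bash
cat > h.py <<'E'
import numpy as np,cv2
def cloud(d):
    z=d["z_map"];v,u=np.indices(z.shape);m=z>0
    P=np.stack([(u-d["cx"])/d["fx"]*z,(v-d["cy"])/d["fy"]*z,z,np.ones_like(z)],-1)[m]
    return (P@np.linalg.inv(d["world_to_cam"]).T)[:,:3], d["image"][m]
def sel(P,c,r,z0,z1):
    return P[(np.hypot(P[:,0]-c[0],P[:,1]-c[1])<r)&(P[:,2]>z0)&(P[:,2]<z1)]
def rect(Q):
    (c,s,a)=cv2.minAreaRect(Q[:,:2].astype(np.float32)*1000);return np.round(c,1),np.round(s,1),round(a,1),len(Q)
def pca(Q):
    m=Q[:,:2].mean(0);w,V=np.linalg.eigh(np.cov(Q[:,:2].T));v=V[:,1]
    return np.round(m*1000,1),round(np.degrees(np.arctan2(v[1],v[0]))%180,1),len(Q)
E
python3 - <<'E'
from h import *
for c in("top","side"):
    d=dict(np.load(c+"0.npz"));P,_=cloud(d)
    print(c,"f",d["fx"],"table z",np.median(sel(P,(.42,-.05),.03,-.02,.02)[:,2]))
    print("tray bar",pca(sel(P,(.5,-.262),.1,.075,.1)),rect(sel(P,(.5,-.262),.1,.075,.1)),"max",sel(P,(.5,-.262),.1,.07,.12)[:,2].max())
    print("tray all",rect(sel(P,(.5,-.262),.1,.025,.1)))
    print("stand plate",rect(sel(P,(.58,-.022),.145,.007,.02)), "angles",rect(sel(P,(.571,-.022),.1,.022,.045)))
    print("airbar",pca(sel(P,(.67,-.03),.1,.06,.1)))
    print("lever pad",rect(sel(P,(.452,.236),.035,.1,.14)),"lever",pca(sel(P,(.47,.233),.06,.085,.14)))
    print("valve base",rect(sel(P,(.505,.226),.09,.004,.14)))
E
```

```text
top f 383.7133889590255 table z -0.00014479410741530252
tray bar (array([ 495.8, -256.1]), np.float64(159.1), 297) (array([ 497.5, -257.4]), array([ 28.9, 140. ]), 69.0, 297) max 0.09649803815560709
tray all (array([ 497. , -257.9]), array([111. , 141.1]), 69.1, 595)
stand plate (array([579.6, -21. ]), array([217. , 160.5]), 3.9, 2719) angles (array([566.8, -22.5]), array([171.1, 140.9]), 4.0, 247)
airbar (array([675.2, -18.3]), np.float64(100.4), 435)
lever pad (array([456.8, 236.2]), array([45. , 58.8]), 79.2, 286) lever (array([467.7, 233.5]), np.float64(169.3), 391)
valve base (array([501.9, 224. ]), array([167.5, 166.6]), 41.3, 1263)
side f 400.35161878639116 table z 0.001988827158371287
tray bar (array([ 495.9, -264.8]), np.float64(158.9), 812) (array([ 496.7, -261.8]), array([ 29.6, 137.4]), 69.2, 812) max 0.09447592391382748
tray all (array([ 498.1, -260.8]), array([113.4, 140.4]), 69.3, 2091)
stand plate (array([582.4, -25. ]), array([220.9, 163.2]), 4.0, 2369) angles (array([568. , -25.5]), array([170.9, 140.8]), 4.2, 297)
airbar (array([707.4, -34.1]), np.float64(139.9), 818)
lever pad (array([456.1, 231.5]), array([45.4, 56.6]), 76.3, 141) lever (array([470.6, 222.4]), np.float64(173.3), 218)
valve base (array([504.9, 214.7]), array([155.3, 143.5]), 19.0, 1229)
```

```bash
cat >> h.py <<'E'
from scipy.spatial.transform import Rotation as Rn
def go(s,xyz,yaw):
    """scaled tool-frame shift and turn to TCP xyz with tool y at yaw deg, pointing down"""
    w,x,y,z=s["ee_rot"];R=Rn.from_quat([x,y,z,w]).as_matrix()
    a=np.radians(yaw);ty=np.array([np.cos(a),np.sin(a),0]);tz=np.array([0,0,-1.])
    T=np.stack([np.cross(ty,tz),ty,tz],1)
    d=R.T@(np.array(xyz)-s["position"])/.4;t=np.degrees(Rn.from_matrix(R.T@T).as_rotvec())/30
    print("shift",np.round(d,4).tolist(),"turn",np.round(t,4).tolist(),"dist",round(.4*np.linalg.norm(d),3))
E
python3 - <<'E'
from h import *
from rig import manip
s=manip.get_state()
go(s,(.33,.146,.21),69); go(s,(.498,-.259,.15),69)
E
```

```text
shift [-0.6886, -0.8548, 0.0532] turn [0.0002, 0.0, 0.1542] dist 0.44
shift [-1.377, -1.7079, 0.2032] turn [0.0002, 0.0, 0.1542] dist 0.881
```

Emit:
carry_out --delta_pos '[[-0.69, -0.855, 0.05], [-0.69, -0.855, 0.05], [-0.69, -0.855, 0.05], [-0.69, -0.855, 0.05], [-0.69, -0.855, 0.05], [-0.69, -0.855, 0.05], [-0.69, -0.855, 0.05], [-0.69, -0.855, 0.05], [-0.69, -0.855, 0.05], [-0.69, -0.855, 0.05]]' --turn '[[0, 0, 0.154], [0, 0, 0.154], [0, 0, 0.154], [0, 0, 0.154], [0, 0, 0.154], [0, 0, 0.154], [0, 0, 0.154], [0, 0, 0.154], [0, 0, 0.154], [0, 0, 0.154]]' --claw '[-1, -1, -1, -1, -1, -1, -1, -1, -1, -1]'

```text
clock: 2.1
position: [0.3323, 0.1417, 0.2114]
ee_rot: [0.001, 0.186, 0.983, -0.001]
contact_force: [0.6, 0.6, 0.4]
width: 0.0852
gripper_force: 0.0
```

```bash
python3 - <<'E'
from h import *
from rig import manip
s=manip.get_state();print(s["clock"],s["position"])
go(s,(.498,-.259,.15),69)
E
```

```text
2.1 [0.33229082 0.14172771 0.21144757]
shift [-0.7514, -0.7809, 0.1564] turn [-0.0025, 0.0044, -0.0146] dist 0.438
```

Emit:
carry_out --delta_pos '[[-0.755, -0.79, 0.155], [-0.755, -0.79, 0.155], [-0.755, -0.79, 0.155], [-0.755, -0.79, 0.155], [-0.755, -0.79, 0.155], [-0.755, -0.79, 0.155], [-0.755, -0.79, 0.155], [-0.755, -0.79, 0.155], [-0.755, -0.79, 0.155], [-0.755, -0.79, 0.155], [-0.755, -0.79, 0.155], [-0.755, -0.79, 0.155]]' --turn '[[0, 0, 0], [0, 0, 0], [0, 0, 0], [0, 0, 0], [0, 0, 0], [0, 0, 0], [0, 0, 0], [0, 0, 0], [0, 0, 0], [0, 0, 0], [0, 0, 0], [0, 0, 0]]' --claw '[-1, -1, -1, -1, -1, -1, -1, -1, -1, -1, -1, -1]'

```text
clock: 3.3
position: [0.4989, -0.2556, 0.1492]
ee_rot: [-0.001, 0.182, 0.983, 0.001]
contact_force: [0.2, -0.0, 1.0]
width: 0.0856
gripper_force: 0.0
```

```bash
python3 - <<'E'
from h import *
from rig import manip
d=manip.get_image("side");cv2.imwrite("pics/s1.png",cv2.resize(d["image"][220:400,220:460,::-1],None,fx=3,fy=3))
s=manip.get_state();print(s["clock"],s["position"],s["ee_rot"])
go(s,(.498,-.259,.063),69)
E
```

```text
3.35 [ 0.49893113 -0.25556836  0.1494555 ] [-2.84585089e-04  1.81479394e-01  9.83394606e-01  4.43972287e-04]
shift [-0.001, -0.009, 0.2161] turn [0.0015, -0.0014, 0.0029] dist 0.087
```

View pics/s1.png

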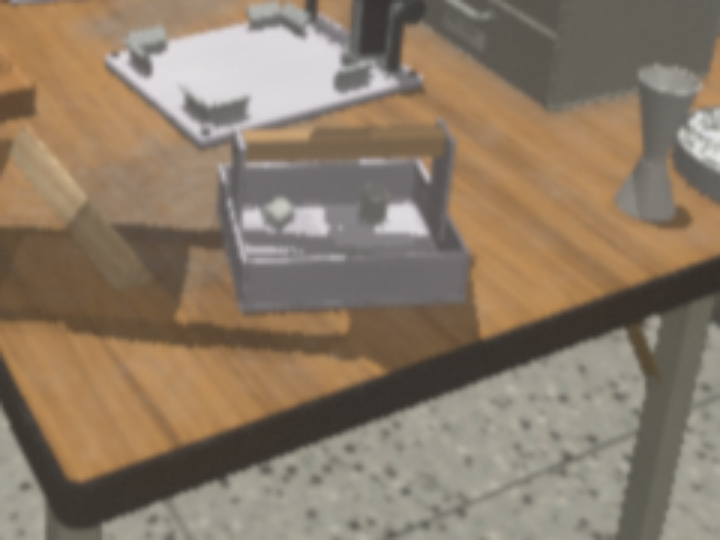

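The tray with its cutters stands undisturbed, its bar at crop (345,140), and the open fingers are still above the crop. The measured centring is within a few mm, so I'll descend and close.

Emit:
carry_out --delta_pos '[[0, -0.008, 0.1], [0, -0.008, 0.2], [0, -0.008, 0.216], [0, -0.008, 0.216], [0, -0.008, 0.216], [0, -0.008, 0.216], [0, -0.008, 0.216], [0, -0.008, 0.216], [0, -0.008, 0.216], [0, -0.008, 0.216], [0, -0.008, 0.216], [0, -0.008, 0.216]]' --turn '[[0, 0, 0], [0, 0, 0], [0, 0, 0], [0, 0, 0], [0, 0, 0], [0, 0, 0], [0, 0, 0], [0, 0, 0], [0, 0, 0], [0, 0, 0], [0, 0, 0], [0, 0, 0]]' --claw '[-1, -1, -1, -1, -1, 1, 1, 1, 1, 1, 1, 1]' --force 50

```text
clock: 4.55
position: [0.4984, -0.26, 0.0631]
ee_rot: [0.0, 0.182, 0.983, 0.0]
contact_force: [0.3, 1.9, 2.9]
width: 0.0131
gripper_force: 51.8
```

Emit:
carry_out --delta_pos '[[0, 0, -0.02], [0, 0, -0.05], [0, 0, -0.09], [0, 0, -0.13], [0, 0, -0.17], [0, 0, -0.2], [0, 0, -0.22], [0, 0, -0.22], [0, 0, -0.22], [0, 0, -0.22]]' --turn '[[0, 0, 0], [0, 0, 0], [0, 0, 0], [0, 0, 0], [0, 0, 0], [0, 0, 0], [0, 0, 0], [0, 0, 0], [0, 0, 0], [0, 0, 0]]' --claw '[1, 1, 1, 1, 1, 1, 1, 1, 1, 1]'

```text
clock: 5.55
position: [0.4975, -0.2601, 0.15]
ee_rot: [-0.001, 0.182, 0.983, 0.0]
contact_force: [0.2, -1.3, -2.5]
width: 0.013
gripper_force: 51.0
```

```bash
python3 - <<'E'
from h import *
from rig import manip
s=manip.get_state();print(s["clock"],s["position"],s["ee_rot"],s["width"],s["contact_force"],s["moment"])
for c in("top","side"):
    d=manip.get_image(c);P,_=cloud(d)
    print(c,manip.place_of(c,"carry_tray")[:1])
    Q=sel(P,s["position"][:2],.1,.098,.145);Q=Q
    print("rim",rect(sel(P,s["position"][:2],.1,.105,.13)),"all",rect(sel(P,s["position"][:2],.1,.09,.145)))
cv2.imwrite("pics/s2.png",cv2.resize(d["image"][130:330,220:460,::-1],None,fx=3,fy=3))
go(s,(s["position"][0]+.070,s["position"][1]+.2355,.151),94)
E
```

```text
5.55 [ 0.49753675 -0.26005722  0.1500002 ] [-8.52164731e-04  1.82201516e-01  9.83260751e-01  4.20816550e-04] 0.013047767163956857 [ 0.18265278 -1.29343898 -2.54822168] [-0.00401158 -0.03206277  0.0159556 ]
top [{'point': [0.4987, -0.2589, 0.0889], 'score': 0.58}]
rim (array([ 500.3, -246.6]), array([ 87.1, 140.6]), 69.0, 214) all (array([ 499.1, -249.8]), array([ 94. , 140.6]), 68.9, 681)
side [{'point': [0.4974, -0.2588, 0.0871], 'score': 0.61}]
rim (array([ 497.3, -261. ]), array([114.5, 140.2]), 68.8, 1785) all (array([ 497.3, -261.3]), array([115. , 140.4]), 69.1, 3603)
shift [0.0476, 0.6124, -0.0021] turn [0.0017, -0.0032, -0.8332] dist 0.246
```

View pics/s2.png

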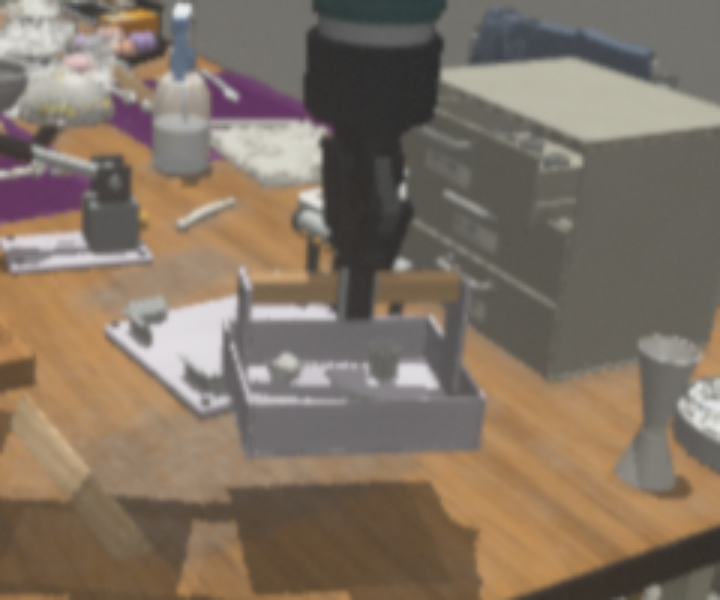

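The tray hangs level at crop (360,380), with the bar gripped at its middle and the cutters inside. Next I'll carry it over the stand.

Emit:
carry_out --delta_pos '[[0.002, 0.025, 0], [0.006, 0.08, 0], [0.012, 0.16, 0], [0.02, 0.25, 0], [0.026, 0.34, 0], [0.034, 0.43, 0], [0.04, 0.51, 0], [0.044, 0.57, 0], [0.046, 0.6, 0], [0.048, 0.612, 0], [0.048, 0.612, 0], [0.048, 0.612, 0]]' --turn '[[0, 0, -0.03], [0, 0, -0.11], [0, 0, -0.22], [0, 0, -0.34], [0, 0, -0.46], [0, 0, -0.59], [0, 0, -0.69], [0, 0, -0.77], [0, 0, -0.815], [0, 0, -0.833], [0, 0, -0.833], [0, 0, -0.833]]' --claw '[1, 1, 1, 1, 1, 1, 1, 1, 1, 1, 1, 1]'

```text
clock: 6.95
position: [0.5676, -0.0259, 0.1508]
ee_rot: [-0.0, -0.034, 0.999, -0.0]
contact_force: [0.1, -0.3, -3.1]
width: 0.0136
gripper_force: 51.0
```

```bash
python3 - <<'E'
from h import *
from rig import manip
s=manip.get_state();print(s["clock"],s["position"],s["ee_rot"],s["width"])
for c in("top","side"):
    d=manip.get_image(c);P,_=cloud(d)
    print(c,[manip.place_of(c,q)[:1] for q in("carry_tray","nest")])
    print("rim",rect(sel(P,s["position"][:2],.095,.105,.13)),"all",rect(sel(P,s["position"][:2],.095,.09,.145)))
    print("plate",rect(sel(P,(.58,-.022),.145,.007,.02)),"angles",rect(sel(P,(.571,-.022),.1,.022,.045)))
go(s,(.568,-.0245,.076),94)
E
```

```text
6.95 [ 0.56756637 -0.02592964  0.15081989] [-2.45329458e-04 -3.44406213e-02  9.99406666e-01 -3.14295261e-04] 0.01363571612734759
top [[{'point': [0.5714, -0.0235, 0.0899], 'score': 0.85}], []]
rim (array([565.3, -24.7]), array([140.4, 108.1]), 5.5, 125) all (array([565.2, -24.7]), array([140.5, 108.2]), 5.5, 543)
plate (array([576. , -20.8]), array([197.3, 188.4]), 82.1, 552) angles (array([542. ,   5.9]), array([198.8, 103.4]), 45.4, 88)
side [[], [{'point': [0.5702, -0.0274, 0.0084], 'score': 0.71}]]
rim (array([567.2, -27.1]), array([142.1, 113.4]), 4.2, 1110) all (array([567.2, -27. ]), array([143.1, 115.1]), 4.9, 1995)
plate (array([581.8, -24.4]), array([221.1, 164. ]), 3.9, 2379) angles (array([567.4, -26.4]), array([169.6, 141.6]), 4.4, 254)
shift [-0.0014, 0.0036, 0.187] turn [-0.0012, -0.001, -0.0018] dist 0.075
```

Emit:
carry_out --delta_pos '[[-0.003, 0.0035, 0.03], [-0.003, 0.0035, 0.07], [-0.003, 0.0035, 0.1], [-0.003, 0.0035, 0.12], [-0.003, 0.0035, 0.14], [-0.003, 0.0035, 0.155], [-0.003, 0.0035, 0.17], [-0.003, 0.0035, 0.18], [-0.003, 0.0035, 0.187], [-0.003, 0.0035, 0.19], [-0.003, 0.0035, 0.19]]' --turn '[[0, 0, 0], [0, 0, 0], [0, 0, 0], [0, 0, 0], [0, 0, 0], [0, 0, 0], [0, 0, 0], [0, 0, 0], [0, 0, 0], [0, 0, 0], [0, 0, 0]]' --claw '[1, 1, 1, 1, 1, 1, 1, 1, 1, 1, 1]'

```text
clock: 8.35
position: [0.569, -0.0235, 0.0749]
ee_rot: [0.0, -0.035, 0.999, 0.0]
contact_force: [0.0, 0.1, -4.2]
width: 0.0131
gripper_force: 51.0
```

Emit:
carry_out --delta_pos '[[0, 0, 0.003], [0, 0, 0.005], [0, 0, 0.005]]' --turn '[[0, 0, 0], [0, 0, 0], [0, 0, 0]]' --claw '[1, 1, 1]'

```text
clock: 8.65
position: [0.5692, -0.0235, 0.0731]
ee_rot: [0.0, -0.035, 0.999, 0.0]
contact_force: [-0.1, 0.1, -2.0]
width: 0.0131
gripper_force: 51.1
```

```bash
python3 - <<'E'
from h import *
from rig import manip
s=manip.get_state();print(s["clock"],s["position"],s["width"],s["contact_force"])
for c in("top","side"):
    d=manip.get_image(c);P,_=cloud(d)
    print(c,manip.place_of(c,"carry_tray")[:1])
    Q=sel(P,s["position"][:2],.09,.035,.05);print("rim",rect(Q))
cv2.imwrite("pics/s3.png",cv2.resize(d["image"][140:300,220:420,::-1],None,fx=3.5,fy=3.5))
E
```

```text
8.65 [ 0.56919313 -0.0235298   0.07312479] 0.01307242924404046 [-0.11642869  0.11494997 -1.9681491 ]
top [{'point': [0.5706, -0.0241, 0.0103], 'score': 0.81}]
rim (array([576.3, -35.1]), array([170.9,  59.2]), 38.1, 48)
side []
rim (array([568.6, -25. ]), array([142.4, 113.6]), 3.6, 674)
```

View pics/s3.png

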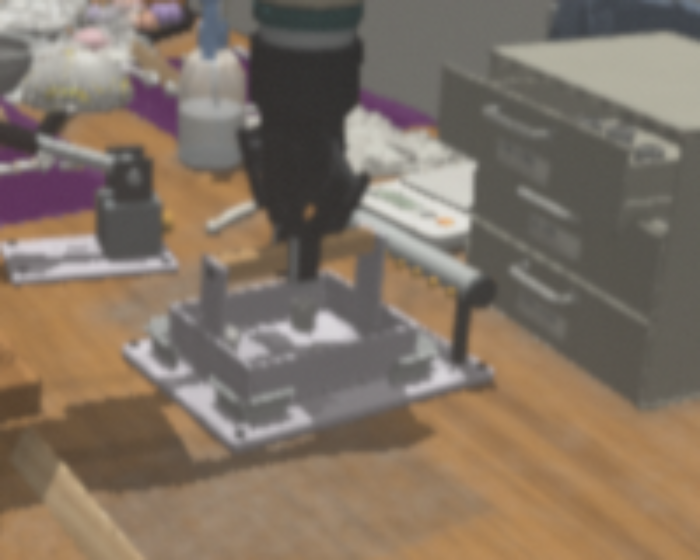

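The tray stands between the four angles at crop (165,345), (235,400), (410,360) and behind, and its weight is partly taken up by the stand. I'll press about 1 mm more and open.

Emit:
carry_out --delta_pos '[[0, 0, 0.003], [0, 0, 0.003], [0, 0, 0.003], [0, 0, 0.003], [0, 0, 0.003], [0, 0, 0.003], [0, 0, 0.003], [0, 0, 0.003], [0, 0, 0.003]]' --turn '[[0, 0, 0], [0, 0, 0], [0, 0, 0], [0, 0, 0], [0, 0, 0], [0, 0, 0], [0, 0, 0], [0, 0, 0], [0, 0, 0]]' --claw '[1, 1, -1, -1, -1, -1, -1, -1, -1]'

```text
clock: 9.75
position: [0.569, -0.0235, 0.0716]
ee_rot: [-0.0, -0.035, 0.999, 0.0]
contact_force: [0.4, 0.0, 0.0]
width: 0.0855
gripper_force: 0.0
```

Emit:
carry_out --delta_pos '[[0, 0, -0.05], [0, 0, -0.15], [0, 0, -0.27], [0, 0, -0.35], [0, 0, -0.35], [0, 0, -0.35]]' --turn '[[0, 0, 0], [0, 0, 0], [0, 0, 0], [0, 0, 0], [0, 0, 0], [0, 0, 0]]' --claw '[-1, -1, -1, -1, -1, -1]'

```text
clock: 10.35
position: [0.5691, -0.0235, 0.2123]
ee_rot: [0.001, -0.035, 0.999, -0.0]
contact_force: [0.4, 0.4, 0.1]
width: 0.0851
gripper_force: 0.0
```

```bash
python3 - <<'E'
from h import *
from rig import manip
s=manip.get_state();print(s["clock"],s["position"],s["width"],s["contact_force"])
for c in("top","side"):
    d=manip.get_image(c);P,_=cloud(d)
    print(c,manip.place_of(c,"carry_tray")[:1],manip.place_of(c,"lever_pad")[:1],manip.place_of(c,"lever_hinge")[:1])
    Q=sel(P,(.568,-.024),.09,.04,.11);print("tray",rect(Q),"rim z",np.percentile(sel(P,(.568,-.024),.09,.034,.055)[:,2],[5,50,95]), "bar top",np.percentile(sel(P,(.568,-.024),.04,.085,.12)[:,2],[50,95]))
    Q=sel(P,(.455,.235),.03,.1,.14);A=np.c_[Q[:,:2],np.ones(len(Q))];print("pad plane",np.linalg.lstsq(A,Q[:,2],rcond=None)[0],Q.mean(0),len(Q))
cv2.imwrite("pics/s4.png",cv2.resize(d["image"][140:300,220:420,::-1],None,fx=3.5,fy=3.5))
E
```

```text
10.35 [ 0.5690847  -0.02353468  0.21227904] 0.08511752391480604 [0.35828243 0.4166615  0.07437651]
top [{'point': [0.5711, -0.0237, 0.0111], 'score': 0.81}] [{'point': [0.4519, 0.2374, 0.128], 'score': 0.69}] [{'point': [0.5461, 0.2158, 0.0789], 'score': 0.72}]
tray (array([543.9, -25.8]), array([ 91.9, 104.7]), 4.4, 250) rim z [0.03510318 0.04511518 0.04937154] bar top [0.10030706 0.10393527]
pad plane [-0.34833484  0.09799812  0.2553572 ] [0.45311343 0.236089   0.12065828] 269
side [{'point': [0.535, 0.0063, 0.012], 'score': 0.74}] [{'point': [0.4495, 0.2357, 0.1204], 'score': 0.55}] [{'point': [0.5449, 0.2165, 0.0786], 'score': 0.86}]
tray (array([577.9, -24.8]), array([160.2, 114.8]), 4.5, 1107) rim z [0.03471516 0.0423345  0.0492474 ] bar top [0.0974005  0.10338907]
pad plane [-0.33381639  0.20695512  0.2245571 ] [0.45261047 0.22521596 0.12007791] 136
```

View pics/s4.png

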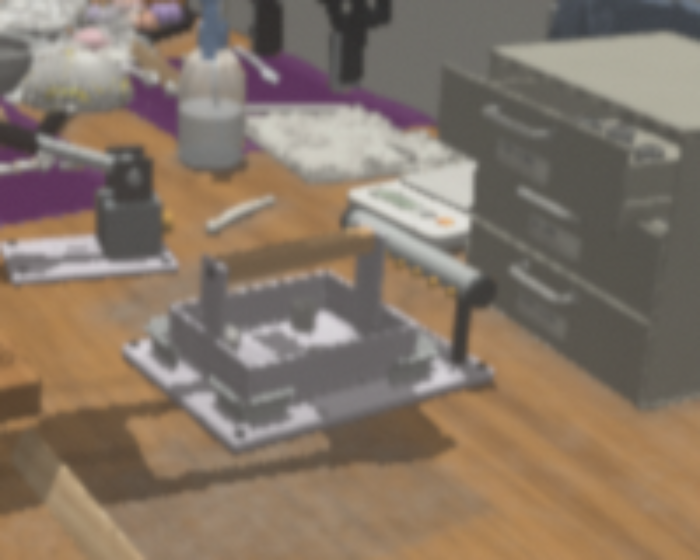

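The tray sits in its place: bar top about 0.10 m, yaw 4°, cutters inside. Now to the lever, with the fingers shut.

```bash
python3 - <<'E'
from h import *
from rig import manip
s=manip.get_state()
go(s,(.447,.2375,.16),78)
E
```

```text
shift [0.2576, 0.672, 0.1276] turn [0.0005, -0.0035, 0.5332] dist 0.292
```

Emit:
carry_out --delta_pos '[[0.26, 0.672, 0.0], [0.26, 0.672, 0.0], [0.26, 0.672, 0.0], [0.26, 0.672, 0.0], [0.26, 0.672, 0.0], [0.26, 0.672, 0.05], [0.26, 0.672, 0.1], [0.26, 0.672, 0.127], [0.26, 0.672, 0.127], [0.26, 0.672, 0.127], [0.26, 0.672, 0.127]]' --turn '[[0, 0, 0.2], [0, 0, 0.4], [0, 0, 0.533], [0, 0, 0.533], [0, 0, 0.533], [0, 0, 0.533], [0, 0, 0.533], [0, 0, 0.533], [0, 0, 0.533], [0, 0, 0.533], [0, 0, 0.533]]' --claw '[1, 1, 1, 1, 1, 1, 1, 1, 1, 1, 1]'

```text
clock: 11.85
position: [0.4477, 0.2369, 0.1617]
ee_rot: [0.001, 0.105, 0.994, 0.0]
contact_force: [0.0, -0.7, 0.2]
width: 0.0002
gripper_force: 0.0
```

```bash
python3 - <<'E'
from h import *
from rig import manip
s=manip.get_state();print(s["clock"],s["position"],s["width"],s["contact_force"])
d=manip.get_image("side");cv2.imwrite("pics/s5.png",cv2.resize(d["image"][120:240,190:340,::-1],None,fx=4.5,fy=4.5))
go(s,(.447,.2375,.13),78);go(s,(.447,.2375,.086),78)
E
```

```text
11.85 [0.44774136 0.2369234  0.16174929] 0.0001689596233741945 [ 0.00585417 -0.6951497   0.23422008]
shift [0.0022, 0.0009, 0.0794] turn [0.0019, 0.0031, -0.0027] dist 0.032
shift [0.0024, 0.0008, 0.1894] turn [0.0019, 0.0031, -0.0027] dist 0.076
```

View pics/s5.png

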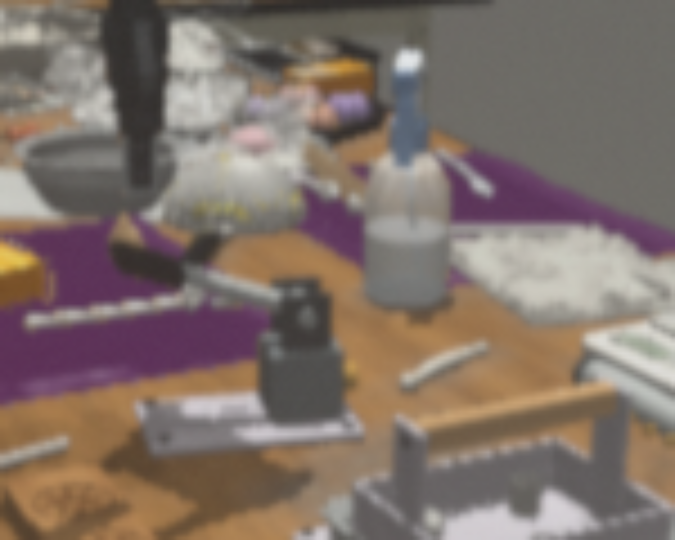

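The shut fingers are at crop (140,185), straight above the black pad at (150,260). I'll press down in slow steps and check the force part way.

Emit:
carry_out --delta_pos '[[0.002, 0.001, 0.04], [0.002, 0.001, 0.08], [0.002, 0.001, 0.1], [0.002, 0.001, 0.115], [0.002, 0.001, 0.13], [0.002, 0.001, 0.13], [0.002, 0.001, 0.13]]' --turn '[[0, 0, 0], [0, 0, 0], [0, 0, 0], [0, 0, 0], [0, 0, 0], [0, 0, 0], [0, 0, 0]]' --claw '[1, 1, 1, 1, 1, 1, 1]'

```text
clock: 12.6
position: [0.4459, 0.2379, 0.1096]
ee_rot: [0.0, 0.105, 0.995, 0.0]
contact_force: [-2.4, -0.0, 5.5]
width: 0.0003
gripper_force: 2.3
```

Contact is at 5.5 N, as the spring should give. I'll go on down to z ≈ 0.087.

Emit:
carry_out --delta_pos '[[0, 0, 0.012], [0, 0, 0.024], [0, 0, 0.036], [0, 0, 0.046], [0, 0, 0.054], [0, 0, 0.057], [0, 0, 0.057], [0, 0, 0.057]]' --turn '[[0, 0, 0], [0, 0, 0], [0, 0, 0], [0, 0, 0], [0, 0, 0], [0, 0, 0], [0, 0, 0], [0, 0, 0]]' --claw '[1, 1, 1, 1, 1, 1, 1, 1]'

```text
clock: 13.4
position: [0.4442, 0.2384, 0.0869]
ee_rot: [-0.001, 0.105, 0.994, 0.0]
contact_force: [-6.8, 1.8, 8.5]
width: -0.0002
gripper_force: 3.9
```

```bash
python3 - <<'E'
from h import *
from rig import manip
d=manip.get_image("side");cv2.imwrite("pics/s6.png",cv2.resize(d["image"][120:280,190:390,::-1],None,fx=3.5,fy=3.5))
s=manip.get_state();print(s["clock"],s["position"],s["contact_force"])
for c in("top","side"):
    if c=="top": d=manip.get_image(c)
    P,_=cloud(d);Q=sel(P,(.48,.23),.06,.06,.1);print(c,len(Q),manip.place_of(c,"lever_pad")[:1])
    ax=np.array([.977,-.213]);t=(Q[:,:2]-[.546,.216])@ax
    for a in np.arange(-.12,-.02,.02): 
        m=(t>a)&(t<a+.02)&(abs((Q[:,:2]-[.546,.216])@[.213,.977])<.02)
        if m.sum()>4: print(round(a+.01,2),np.round(np.percentile(Q[m,2],[50,90]),4),m.sum())
E
```

```text
13.45 [0.44418724 0.2384357  0.08694671] [-6.00144814  1.75502439  7.53956562]
top 158 [{'point': [0.4449, 0.2397, 0.088], 'score': 0.71}]
-0.09 [0.0856 0.0885] 7
-0.07 [0.0846 0.0873] 15
-0.05 [0.0854 0.0871] 28
-0.03 [0.0846 0.0882] 49
side 158 [{'point': [0.441, 0.2407, 0.0873], 'score': 0.61}]
-0.09 [0.0856 0.0885] 7
-0.07 [0.0846 0.0873] 15
-0.05 [0.0854 0.0871] 28
-0.03 [0.0846 0.0882] 49
```

View pics/s6.png

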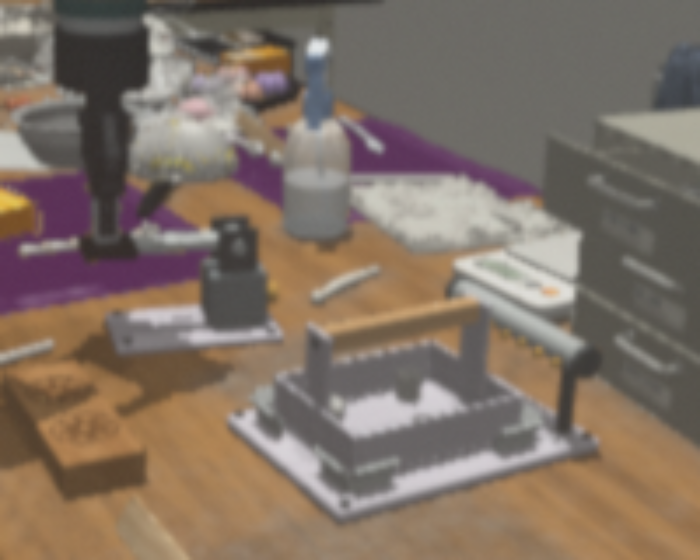

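The lever is level: pad at crop (108,245), arm flat to the pivot at (235,235), top face 0.085–0.088 m all along. The tray is still seated. Now I'll hold.

Emit:
carry_out --delta_pos '[[0, 0, 0], [0, 0, 0], [0, 0, 0], [0, 0, 0], [0, 0, 0], [0, 0, 0], [0, 0, 0], [0, 0, 0], [0, 0, 0], [0, 0, 0], [0, 0, 0], [0, 0, 0]]' --turn '[[0, 0, 0], [0, 0, 0], [0, 0, 0], [0, 0, 0], [0, 0, 0], [0, 0, 0], [0, 0, 0], [0, 0, 0], [0, 0, 0], [0, 0, 0], [0, 0, 0], [0, 0, 0]]' --claw '[1, 1, 1, 1, 1, 1, 1, 1, 1, 1, 1, 1]'

```text
clock: 14.8
position: [0.4442, 0.2384, 0.087]
ee_rot: [-0.001, 0.105, 0.994, 0.0]
contact_force: [-6.0, 1.3, 7.6]
width: 0.0
gripper_force: 3.9
```

Emit:
carry_out --delta_pos '[[0, 0, 0], [0, 0, 0], [0, 0, 0], [0, 0, 0], [0, 0, 0], [0, 0, 0], [0, 0, 0], [0, 0, 0], [0, 0, 0], [0, 0, 0], [0, 0, 0], [0, 0, 0]]' --turn '[[0, 0, 0], [0, 0, 0], [0, 0, 0], [0, 0, 0], [0, 0, 0], [0, 0, 0], [0, 0, 0], [0, 0, 0], [0, 0, 0], [0, 0, 0], [0, 0, 0], [0, 0, 0]]' --claw '[1, 1, 1, 1, 1, 1, 1, 1, 1, 1, 1, 1]'

```text
clock: 16.0
position: [0.4442, 0.2384, 0.087]
ee_rot: [-0.001, 0.105, 0.994, 0.0]
contact_force: [-6.1, 1.4, 8.7]
width: -0.0
gripper_force: 3.9
```

```bash
python3 - <<'E'
from rig import manip
s=manip.get_state();print(s["clock"],s["position"],s["contact_force"],abs(s["qd"]).max())
if abs(s["position"][2]-.0865)<.004 and s["contact_force"][2]>5: print(manip.sign_off())
E
```

```text
16.0 [0.44419085 0.23844007 0.08697378] [-6.11209263  1.43675077  8.68755554] 0.001370299975010895
the job is handed in; nothing more can be done
None
```

The tray is seated on the stand and let go with its cutters inside, the lever was held level for over 2.4 s with about 8 N down, and the job was handed in at 16.0 s with the lever still held; no verdict came back.

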